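# Load the deburring tub, then hold its sprung hatch for inspection

## Task

Tip the four machined parts into the deburring tub by lifting the tip tray by its yellow bar, and let the tray back down flat. Then raise the tub's sprung hatch by its red bar to a little past its balance point, without letting it fly open, bring it back to about ten degrees below the balance point and finish while holding it still there, so that I can look in and it would fall shut if you let go. Leave the other things on the bench where they are.

Things in the scene. Friction and masses are not known exactly. Their poses are not given: they have to be found in the camera images.
- tub: the green deburring tub, fixed to the table: 160 mm (its x) by 300 mm (its y), walls 130 mm high, 4 mm thick, inner floor 56 mm above the table, strewn with small stones (look only). Origin on the table under its centre; x points away from the robot, y to the robot's left, give or take its yaw (-0.1 to 0.3 rad). Its right part, tub y -148 to 18 mm, is covered by the hatch
- mouth (a point): centre of the tub's open feed mouth (its left part, tub y 24 to 146 mm) at the height of the rim, 130 mm above the table. Steel guards on three sides of it reach 175 mm above the table; it is open towards the tray. Mouth and hatch lead into one cavity
- tray (a joint): angle of the tip tray about its hinge, rad: 0 flat (its resting stop), grows as its outer end is lifted, stop at 1.3. It has no spring and falls back under its own weight, about 2 N at the bar. The parts slide off into the mouth at about 0.55 to 0.95 rad
- tray_hinge (a point): middle of the tip tray's hinge line, on top of the tub's left wall, 135 mm above the table; the hinge runs along the tub's x. The aluminium tray, 120 mm (tub x) by 140 mm (tub y), walls 30 mm high, reaches from there to tub +y when flat, and is open at the hinge side
- tray_bar: the yellow round bar handle of the tip tray, 12 mm thick, 100 mm long along the tub's x, its ends bent back to the tray 50 mm inwards (fingers pass between). Origin at the bar's middle, 190 mm from the hinge line (tub +y) and 10 mm above it with the tray flat, thus 145 mm above the table. It rolls freely about its own length
- hatch (a joint): angle of the sprung hatch about its hinge, rad: 0 shut, grows as the red bar is lifted up and back, stop at 1.5. The balance point is at 0.90 rad (52 degrees): below it the hatch falls shut by itself, above it the spring swings it open. It needs 1 to 2 N at the bar at most, next to none near the balance point. Past 1.3 rad it counts as flown open
- hatch_hinge (a point): middle of the hatch's hinge line on the tub's far (+x) rim, 135 mm above the table; the hinge runs along the tub's y. The green hatch panel is 165 mm (tub y) by 178 mm (tub x), 8 mm thick
- hatch_bar: the red round bar handle of the hatch, 12 mm thick, 110 mm long along the tub's y, ends bent back to the panel's front edge 37 mm behind it (fingers pass between if not fully open). Origin at the bar's middle, 215 mm from the hinge line; when shut, at the hinge's height (135 mm above the table) on the robot's side of the tub. It rolls freely about its own length
- part0: a loose brass stepped bush, 32 mm across, 22 mm high, 60 g, lying on the tip tray; origin under its centre
- part1: a loose steel stepped bush, 32 mm across, 22 mm high, 60 g, lying on the tip tray; origin under its centre
- part2: a loose dark steel angle block, 30 x 24 x 26 mm, 60 g, lying on the tip tray; origin under its centre
- part3: a loose dark steel angle block, 30 x 24 x 26 mm, 60 g, lying on the tip tray; origin under its centre
- tin: a loose steel jar, 56 mm across, 60 mm high, standing on the table near the front (robot) side of the tray; origin under its centre. A bystander
- compound_bar: a loose brick-red bar of polishing compound, 40 x 90 x 32 mm, on the table behind the tub; origin under its centre. A bystander
- driver: a loose blue screwdriver lying on the table; origin at its underside. A bystander
- wrench: a loose steel wrench lying on the table on the robot's side of the tub; origin at its underside. A bystander
- disc: a loose orange flap disc, 64 mm across, 20 mm high, lying on the table near the far side of the tray; origin under its centre. A bystander

How it is judged:
On the way, in this order (a step that is already met when the one before it is completed fails the run):
1. all four parts have been tipped into the tub by the raised tray (x of part0 in the frame of tub between -0.085 and 0.085 m and y of part0 in the frame of tub between -0.155 and 0.155 m and z of part0 in the frame of tub between 0.04 and 0.115 m and x of part1 in the frame of tub between -0.085 and 0.085 m and y of part1 in the frame of tub between -0.155 and 0.155 m and z of part1 in the frame of tub between 0.04 and 0.115 m and x of part2 in the frame of tub between -0.085 and 0.085 m and y of part2 in the frame of tub between -0.155 and 0.155 m and z of part2 in the frame of tub between 0.04 and 0.115 m and x of part3 in the frame of tub between -0.085 and 0.085 m and y of part3 in the frame of tub between -0.155 and 0.155 m and z of part3 in the frame of tub between 0.04 and 0.115 m and value of joint tray above 0.3 rad), for 0.1 s.
2. with the tray flat again, the hatch is raised past its balance point (value of joint tray below 0.08 rad and value of joint hatch above 0.93 rad), for 0.05 s.
At the end, for the whole second after the job is handed in: The hatch is held still by the fingers on its red bar at 0.60 to 0.86 rad (2 to 17 degrees below its balance point at 0.90), the tray is flat (below 0.08 rad) and all four parts lie in the tub (value of joint hatch between 0.6 and 0.86 rad and velocity of joint hatch between -0.05 and 0.05 rad/s and contact force between hatch_bar and the fingers above 0.05 N and value of joint tray below 0.08 rad and x of part0 in the frame of tub between -0.085 and 0.085 m and y of part0 in the frame of tub between -0.155 and 0.155 m and z of part0 in the frame of tub between 0.04 and 0.115 m and x of part1 in the frame of tub between -0.085 and 0.085 m and y of part1 in the frame of tub between -0.155 and 0.155 m and z of part1 in the frame of tub between 0.04 and 0.115 m and x of part2 in the frame of tub between -0.085 and 0.085 m and y of part2 in the frame of tub between -0.155 and 0.155 m and z of part2 in the frame of tub between 0.04 and 0.115 m and x of part3 in the frame of tub between -0.085 and 0.085 m and y of part3 in the frame of tub between -0.155 and 0.155 m and z of part3 in the frame of tub between 0.04 and 0.115 m); the arm keeps its last pose, push and grip.
It fails at once if the hatch flies open (past 1.3 rad) (value of joint hatch above 1.3 rad).
It fails at once if a bystander is moved by more than 30 mm (distance of any of tin, compound_bar, driver, wrench, disc from where it was at the start of the episode above 0.03 m).
It also fails if it takes over 61 s, if anything falls off the work surface, if the arm or the gripper's body presses on something with over 40 N, if the wrist force passes 120 N, or if a joint passes its speed limit or range.

## Robot

A 7-joint arm with a two-finger parallel gripper is mounted at the origin on the work surface. World frame = base frame: x ahead of the robot, y to its left, z up, the work surface at z = 0. Lengths are in m, angles in rad, forces in N, time in s.
With the tool pointing down it reaches from about 0.425 to 0.925 m from the base axis. Payload 6.8 kg.
Tool frame: the origin (TCP) lies midway between the tips of the shut fingers; the grasp point (between the pads) lies 19 mm behind it; z points along the fingers, y is the line along which they close (so a half turn about z gives the same grasp; the last joint's range is limited). The gripper opens to 85 mm and grips with 20 to 120 N. Pads are 22 mm wide; open, the fingers measure 114 mm over their backs; the gripper's body (76 mm by 85 mm) begins 54 mm behind the grasp point. The pads swing forward as they close: fully open they stand 13 mm farther back than shut.
Start: joints at [-1.399, 0.477, 0.022, 1.555, -0.011, 1.109, -0.083], TCP at [0.186, 0.649, 0.231] pointing down, gripper open.
Joint ranges: [-2.96, 2.96], [-0.34, 2.1], [-1.41, 1.46], [0.24, 2.44], [-1.37, 4.51], [0.17, 1.92], [-2.96, 2.96]. Speed limits (rad/s): [2.39, 2.39, 3.14, 3.14, 3.14, 3.14, 3.14].

## Interface

Orientations are given as a rotation vector (axis times angle).
In Python, from bench import status, vision, r gives the robot as it stands. The module is installed in compiled form; this text tells all that it offers.
- The arm moves only by the shell command python3 -m handwheel 'ROWS' [OPENING] [FORCE]. ROWS is JSON, a list of rows, each an object with "dp": the shift along the tool's x, y, z in m, a list of three; "delta_rot": the turn, a rotation vector about the tool's x, y, z in rad, a list of three. In form: [{"dp": [x, y, z], "delta_rot": [rx, ry, rz]}, ...]. A call has 1 to 12 rows; each row is the pose to reach, as a shift and turn from the pose commanded when the call began, along the tool's axes at that moment; what a row does not reach only later rows make up. A row lasts 1/8 s, in which the tool goes at most 62.5 mm and 10.7 degrees, less where a joint would pass 70% of its speed; a pose out of reach is approached as far as the arm can. A call with a gripper value outside its range is refused whole. OPENING is the opening, from 0 (shut) to 1 (fully open), set as the call begins (- or left out, the last holds). The fingers move at their own pace and stop on an object; FORCE is the grip in N (left out, the last holds). Time passes only in rows, so rows that repeat a pose let the fingers close. It gives the time, the measured TCP pose, the force, the opening and the grip force at its end, in the units of the state.
- status.get_obs(): the state, without advancing time (a new reading comes with each control period).
- vision.grab_frame(name): name is "side" or "top" or "wrist"; returns a dict with "img" (420x560x3 uint8, blue, green, red), "fovy" (degrees; the focal length in pixels is half the picture's height over the tangent of half this angle, whatever the lens; pixels are square), "cx", "cy" (the principal point, pixels), "world_from_camera" (4x4, takes a point from camera to world coordinates). Camera axes: x right, y up, looking along -z (the intrinsics and any distortion apply to the point x, -y, -z); pixel columns grow to the right and rows downward; lengths in m; the calibration is good to about 2 mm. A picture is of the moment at which its call begins. There is no depth.
- r.hand_in(): hands the job in; it is judged then, once.
The state is a dict: "clock": time; "joints": joint angles; "qvel": joint speeds; "tau": joint torques, N m; "tcp_pos": TCP position; "orientation": TCP orientation; "contact_force": force on the tool from outside, world axes, zero at the start; "moment": the same for the moment, N m; "grip_width": finger opening in m; "gripper_force": force on a finger pad.
Only numpy, scipy, OpenCV 4.12 (cv2) and the standard library are available. Lean on these libraries where they do the work, as an engineer would, in place of code of your own. Each camera call takes 0.05 s, during which the arm holds its last target. There are 200 camera calls.

## Working session

There is one attempt and no reset: what is moved stays moved. The work goes in short steps, Python scripts to look and compute and a shell command to move; the robot and the scene stay as the last step left them, time stands still between calls to the robot, and variables do not carry over. Pictures are saved under pics/ and viewed, at most 10 in all, crops included, and the job is handed in when it is done.

```bash
mkdir -p pics; python3 - <<'E'
from bench import status, vision
import cv2, numpy as np
o=status.get_obs()
for k,v in o.items(): print(k,np.round(v,4))
for n in("top","side"):
    f=vision.grab_frame(n); cv2.imwrite(f"pics/{n}0.png",cv2.resize(f["img"],(800,600),interpolation=cv2.INTER_CUBIC))
    print(n,[k for k in f],f["fovy"],f["cx"],f["cy"],np.round(f["world_from_camera"],4).tolist())
E
```

```text
clock 0.0
joints [-1.3991  0.4778  0.0223  1.5565 -0.0115  1.1093 -0.0831]
qvel [ 0.0012 -0.0016 -0.0007 -0.      0.0019 -0.0007  0.0014]
tau [-2.00000e-04 -5.96447e+01  1.60810e+00 -2.81196e+01  1.24000e-02
  9.30000e-03 -0.00000e+00]
tcp_pos [0.1862 0.6482 0.2303]
orientation [-4.3790e-01 -3.1108e+00  2.9000e-03]
contact_force [-0.2776 -0.6092 -0.6529]
moment [-0.0214 -0.0251 -0.0425]
gripper_force 0.0
grip_width 0.0856
top ['img', 'fovy', 'cx', 'cy', 'world_from_camera'] 52.01830027999573 280.01249350276305 209.73299928138545 [[0.0083, 0.9824, -0.1868, 0.262], [-0.9999, 0.0062, -0.0116, -0.059], [-0.0102, 0.1869, 0.9823, 1.3391], [0.0, 0.0, 0.0, 1.0]]
side ['img', 'fovy', 'cx', 'cy', 'world_from_camera'] 56.45230825668782 282.56561778459053 205.64344158932306 [[-0.9963, 0.0684, -0.053, 0.4355], [-0.0843, -0.6288, 0.773, 0.8227], [0.0195, 0.7746, 0.6322, 0.8117], [0.0, 0.0, 0.0, 1.0]]
```

View pics/top0.png

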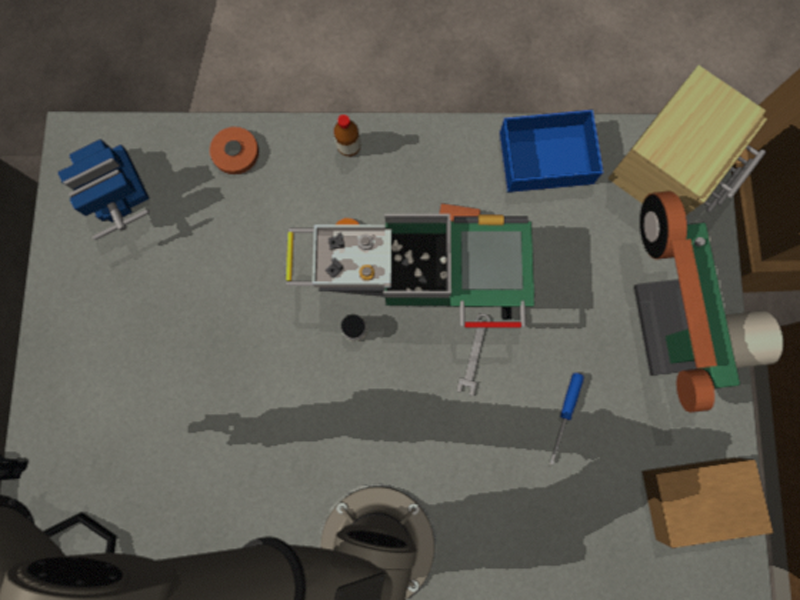

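View pics/side0.png

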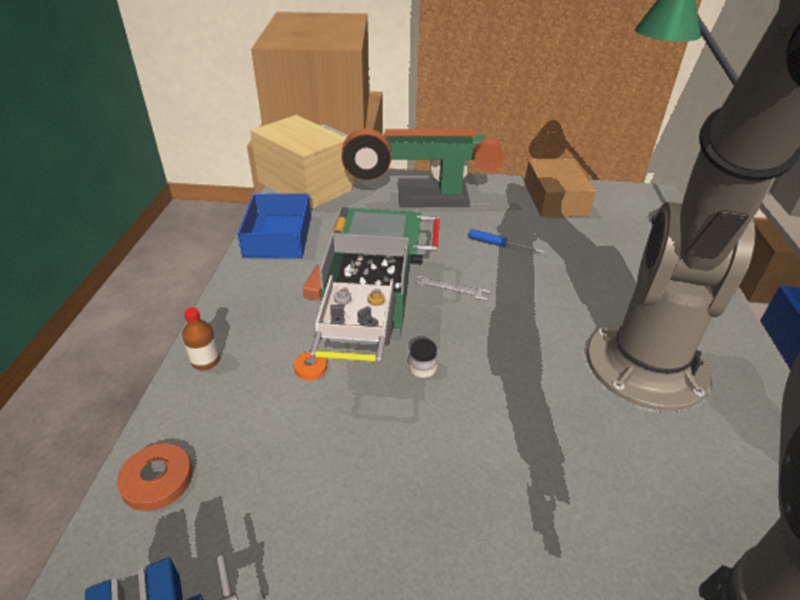

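The top view shows the yellow bar at about (290,257) and the red bar at about (493,324). The tub's yaw is small, and the jar and wrench stay clear of both bars. Next I'll find both bars by colour in both views.

```bash
cat > h.py <<'E'
from bench import status, vision
import cv2, numpy as np
from scipy.spatial.transform import Rotation as R
def ray(f,u,v):
    F=210/np.tan(np.radians(f["fovy"])/2); T=np.array(f["world_from_camera"])
    d=T[:3,:3]@np.array([(u-f["cx"])/F,-(v-f["cy"])/F,-1]); return T[:3,3],d
def hit(f,u,v,z):
    c,d=ray(f,u,v); return c+d*(z-c[2])/d[2]
def proj(f,p):
    F=210/np.tan(np.radians(f["fovy"])/2); T=np.array(f["world_from_camera"])
    q=T[:3,:3].T@(np.array(p)-T[:3,3]); return f["cx"]-F*q[0]/q[2], f["cy"]+F*q[1]/q[2]
def bar(f,col,box):
    x0,y0,x1,y1=[int(b*.7) for b in box]; h=cv2.cvtColor(f["img"],cv2.COLOR_BGR2HSV)[y0:y1,x0:x1].astype(int)
    m=(h[...,1]>150)&(h[...,2]>70)&((abs(h[...,0]-29)<6) if col=="y" else ((h[...,0]<5)|(h[...,0]>174)))
    n,l,s,_=cv2.connectedComponentsWithStats(m.astype(np.uint8)); k=1+np.argmax(s[1:,4])
    yy,xx=np.nonzero(l==k); p=np.c_[xx+x0,yy+y0].astype(float); (c,wh,a)=cv2.minAreaRect(p.astype(np.float32))
    b=cv2.boxPoints((c,wh,a)); e=sorted([(np.linalg.norm(b[i]-b[(i+1)%4]),i) for i in range(2)])[0][1]
    A=(b[e]+b[e+1])/2; B=(b[e+2]+b[(e+3)%4])/2; return A,B,len(p)
def tool(dw,rw=(0,0,0)):
    o=status.get_obs(); q=R.from_rotvec(o["orientation"]); return q.inv().apply(dw)
E
python3 - <<'E'
from h import *
o=status.get_obs(); print(np.round(R.from_rotvec(o["orientation"]).as_matrix(),3).tolist())
ft=vision.grab_frame("top"); fs=vision.grab_frame("side")
for col,z,bt,bs in(("y",.145,(270,215,310,300),(300,335,390,375)),("r",.135,(450,310,535,335),(425,205,445,255))):
  for f,b in((ft,bt),(fs,bs)):
    A,B,n=bar(f,col,b); P,Q=hit(f,*A,z),hit(f,*B,z)
    print(col,n,np.round(A,1),np.round(B,1),np.round(P,4),np.round(Q,4),"mid",np.round((P+Q)/2,4),"len",np.linalg.norm(P-Q),"ang",np.degrees(np.arctan2(*(Q-P)[1::-1])))
E
```

```text
[[-0.961, 0.276, -0.0], [0.276, 0.961, -0.002], [-0.0, -0.002, -1.0]]
y 85 [202.8 163. ] [201.5 196. ] [0.6252 0.1793 0.145 ] [0.5275 0.1791 0.145 ] mid [0.5763 0.1792 0.145 ] len 0.09773753414177501 ang -179.9028793833988
y 191 [220.9 247.4] [262.1 250.4] [0.6238 0.1796 0.145 ] [0.5253 0.1791 0.145 ] mid [0.5745 0.1794 0.145 ] len 0.09841408503697445 ang -179.72786318573762
r 124 [364.  226.5] [326.  226.5] [ 0.4443 -0.2821  0.135 ] [ 0.4435 -0.175   0.135 ] mid [ 0.4439 -0.2286  0.135 ] len 0.10710228539447415 ang 90.38661613532163
r 61 [304.5 153. ] [304.5 171. ] [ 0.4436 -0.2849  0.135 ] [ 0.4393 -0.1799  0.135 ] mid [ 0.4415 -0.2324  0.135 ] len 0.10506258043497041 ang 92.34472227776156
```

```bash
python3 -m handwheel '[{"dp":[-0.05,-0.034,-0.01],"delta_rot":[0,0,-0.03]},{"dp":[-0.10,-0.068,-0.019],"delta_rot":[0,0,-0.06]},{"dp":[-0.15,-0.102,-0.019],"delta_rot":[0,0,-0.09]},{"dp":[-0.2,-0.136,-0.019],"delta_rot":[0,0,-0.12]},{"dp":[-0.25,-0.17,-0.019],"delta_rot":[0,0,-0.15]},{"dp":[-0.3,-0.204,-0.019],"delta_rot":[0,0,-0.18]},{"dp":[-0.35,-0.238,-0.019],"delta_rot":[0,0,-0.21]},{"dp":[-0.4,-0.272,-0.019],"delta_rot":[0,0,-0.24]},{"dp":[-0.45,-0.307,-0.019],"delta_rot":[0,0,-0.279]},{"dp":[-0.49,-0.334,-0.019],"delta_rot":[0,0,-0.279]},{"dp":[-0.503,-0.343,-0.019],"delta_rot":[0,0,-0.279]},{"dp":[-0.503,-0.343,-0.019],"delta_rot":[0,0,-0.279]}]' 0.5 40; python3 -m handwheel '[{"dp":[0,0,0],"delta_rot":[0,0,0]},{"dp":[0,0,0],"delta_rot":[0,0,0]},{"dp":[0,0,0],"delta_rot":[0,0,0]}]'
python3 -c "
from h import *
o=status.get_obs(); print(np.round(R.from_rotvec(o['orientation']).as_matrix(),3).tolist(),o['tcp_pos'], tool([.575-o['tcp_pos'][0],.179-o['tcp_pos'][1],.128-o['tcp_pos'][2]]))
f=vision.grab_frame('wrist');cv2.imwrite('pics/w1.png',f['img']);print(proj(f,[.575,.179,.145]))"
```

```text
clock: 1.7
tcp_pos: [0.5752, 0.1796, 0.25]
orientation: [-0.004, -3.141, 0.0]
contact_force: [0.4, -0.3, 0.0]
grip_width: 0.0427
gripper_force: 0.0
clock: 2.08
tcp_pos: [0.5746, 0.1813, 0.2504]
orientation: [0.002, -3.141, -0.001]
contact_force: [0.6, 0.5, -0.3]
grip_width: 0.0427
gripper_force: 0.0
[[-1.0, -0.001, -0.0], [-0.001, 1.0, 0.0], [0.0, 0.0, -1.0]] [0.57457299 0.18131425 0.25037728] [-0.00043613 -0.00236254  0.12237632]
(np.float64(275.1710033481361), np.float64(204.38357534604353))
```

View pics/w1.png

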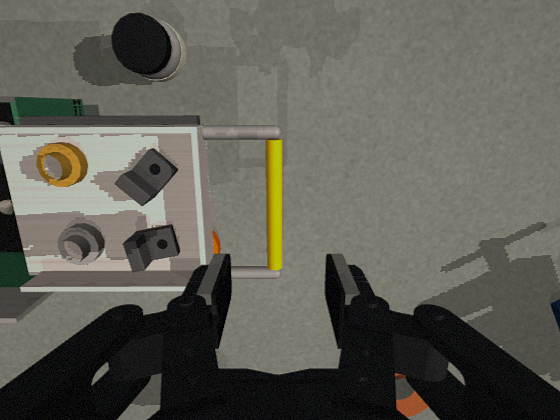

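The bar's middle in the wrist view, (275,204), matches my estimate, and the bar is aligned. Next I'll descend and grip it.

```bash
python3 -m handwheel '[{"dp":[0,-0.002,0.03],"delta_rot":[0,0,0]},{"dp":[0,-0.002,0.06],"delta_rot":[0,0,0]},{"dp":[0,-0.002,0.085],"delta_rot":[0,0,0]},{"dp":[0,-0.002,0.105],"delta_rot":[0,0,0]},{"dp":[0,-0.002,0.117],"delta_rot":[0,0,0]},{"dp":[0,-0.002,0.122],"delta_rot":[0,0,0]},{"dp":[0,-0.002,0.122],"delta_rot":[0,0,0]},{"dp":[0,-0.002,0.122],"delta_rot":[0,0,0]}]'; python3 -m handwheel '[{"dp":[0,0,0],"delta_rot":[0,0,0]},{"dp":[0,0,0],"delta_rot":[0,0,0]},{"dp":[0,0,0],"delta_rot":[0,0,0]},{"dp":[0,0,0],"delta_rot":[0,0,0]},{"dp":[0,0,0],"delta_rot":[0,0,0]},{"dp":[0,0,0],"delta_rot":[0,0,0]}]' 0 40
```

```text
clock: 3.12
tcp_pos: [0.5756, 0.1784, 0.1291]
orientation: [0.001, 3.14, 0.001]
contact_force: [-0.5, -0.8, 0.8]
grip_width: 0.043
gripper_force: 0.0
clock: 3.88
tcp_pos: [0.5754, 0.1785, 0.1287]
orientation: [0.001, 3.141, 0.001]
contact_force: [-0.3, 0.5, 4.9]
grip_width: 0.0102
gripper_force: 39.1
```

```bash
python3 -m handwheel '[{"dp":[0,-0.001,-0.0095],"delta_rot":[0,0,0]},{"dp":[0,-0.002,-0.019],"delta_rot":[0,0,0]},{"dp":[0,-0.0036,-0.028],"delta_rot":[0,0,0]},{"dp":[0,-0.0058,-0.0375],"delta_rot":[0,0,0]},{"dp":[0,-0.0084,-0.0467],"delta_rot":[0,0,0]},{"dp":[0,-0.0114,-0.0557],"delta_rot":[0,0,0]},{"dp":[0,-0.015,-0.0646],"delta_rot":[0,0,0]},{"dp":[0,-0.0189,-0.0732],"delta_rot":[0,0,0]},{"dp":[0,-0.0233,-0.0817],"delta_rot":[0,0,0]},{"dp":[0,-0.0281,-0.09],"delta_rot":[0,0,0]},{"dp":[0,-0.0333,-0.0979],"delta_rot":[0,0,0]},{"dp":[0,-0.0388,-0.1055],"delta_rot":[0,0,0]}]'
```

```text
clock: 5.38
tcp_pos: [0.5754, 0.1393, 0.2348]
orientation: [0.001, 3.141, 0.001]
contact_force: [3.4, 4.4, 0.3]
grip_width: 0.0105
gripper_force: 39.2
```

```bash
python3 -m handwheel '[{"dp":[0,-0.006,-0.0074],"delta_rot":[0,0,0]},{"dp":[0,-0.0123,-0.0145],"delta_rot":[0,0,0]},{"dp":[0,-0.019,-0.0213],"delta_rot":[0,0,0]},{"dp":[0,-0.026,-0.0278],"delta_rot":[0,0,0]},{"dp":[0,-0.0333,-0.0338],"delta_rot":[0,0,0]},{"dp":[0,-0.0409,-0.0395],"delta_rot":[0,0,0]},{"dp":[0,-0.0488,-0.0448],"delta_rot":[0,0,0]},{"dp":[0,-0.057,-0.0498],"delta_rot":[0,0,0]},{"dp":[0,-0.057,-0.0498],"delta_rot":[0,0,0]},{"dp":[0,-0.057,-0.0498],"delta_rot":[0,0,0]},{"dp":[0,-0.057,-0.0498],"delta_rot":[0,0,0]},{"dp":[0,-0.057,-0.0498],"delta_rot":[0,0,0]}]'
python3 -c "
from h import *
w=vision.grab_frame('wrist')['img'];s=vision.grab_frame('side')['img'][120:330,180:340];t=vision.grab_frame('top')['img'][130:230,180:400]
w=cv2.resize(w,(400,300));s=cv2.resize(s,(400,525));t=cv2.resize(t,(400,182),interpolation=2)
c=np.zeros((525,800,3),np.uint8);c[:,:400]=s;c[:300,400:]=w;c[320:502,400:]=t;cv2.imwrite('pics/c2.png',c)"
```

```text
clock: 6.88
tcp_pos: [0.5756, 0.0827, 0.2841]
orientation: [0.001, 3.14, 0.001]
contact_force: [4.0, 3.2, 4.4]
grip_width: 0.0105
gripper_force: 39.7
```

View pics/c2.png

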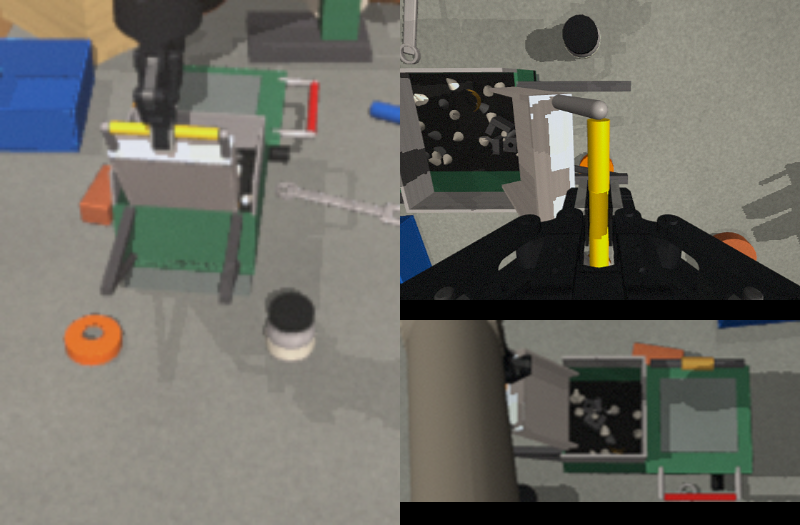

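The tray is up, with one block and the brass bush visible in the tub. I'll lift it slightly more and check that all four parts are in.

```bash
python3 -m handwheel '[{"dp":[0,-0.0083,-0.0045],"delta_rot":[0,0,0]},{"dp":[0,-0.0169,-0.0086],"delta_rot":[0,0,0]},{"dp":[0,-0.0169,-0.0086],"delta_rot":[0,0,0]},{"dp":[0,-0.0169,-0.0086],"delta_rot":[0,0,0]}]'
python3 -c "
from h import *
w=vision.grab_frame('wrist')['img'][30:230,0:330];t=vision.grab_frame('top')['img'][140:220,250:380]
w=cv2.resize(w,(400,242),interpolation=2);w=cv2.resize(vision.grab_frame('wrist')['img'][40:240,0:220],(440,400),interpolation=2);t=cv2.resize(t,(360,222),interpolation=2)
c=np.zeros((400,800,3),np.uint8);c[:,:440]=w;c[:222,440:]=t;cv2.imwrite('pics/c3.png',np.clip(c*1.8,0,255))"
```

```text
clock: 7.52
tcp_pos: [0.5756, 0.0656, 0.2927]
orientation: [0.001, 3.14, 0.0]
contact_force: [5.3, 2.3, 5.2]
grip_width: 0.0106
gripper_force: 39.7[ WARN:0@3.246] global loadsave.cpp:1063 imwrite_ Unsupported depth image for selected encoder is fallbacked to CV_8U.
```

View pics/c3.png

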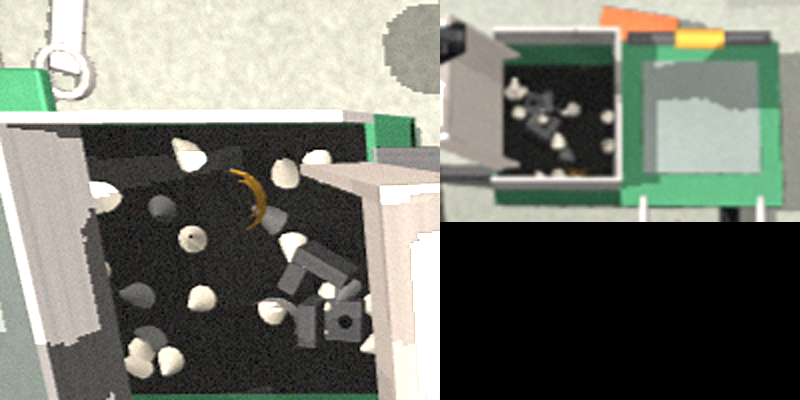

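```bash
python3 -m handwheel '[{"dp":[0,0.0086,0.0041],"delta_rot":[0,0,0]},{"dp":[0,0.0169,0.0086],"delta_rot":[0,0,0]},{"dp":[0,0.0251,0.0136],"delta_rot":[0,0,0]},{"dp":[0,0.033,0.0189],"delta_rot":[0,0,0]},{"dp":[0,0.0406,0.0246],"delta_rot":[0,0,0]},{"dp":[0,0.0479,0.0306],"delta_rot":[0,0,0]},{"dp":[0,0.0549,0.0371],"delta_rot":[0,0,0]},{"dp":[0,0.0616,0.0439],"delta_rot":[0,0,0]},{"dp":[0,0.0679,0.051],"delta_rot":[0,0,0]},{"dp":[0,0.0739,0.0584],"delta_rot":[0,0,0]},{"dp":[0,0.0794,0.0661],"delta_rot":[0,0,0]},{"dp":[0,0.0846,0.074],"delta_rot":[0,0,0]}]'
python3 -c "
from h import *
w=vision.grab_frame('wrist')['img'][30:330,0:300];t=vision.grab_frame('top')['img'][140:220,200:330]
w=cv2.resize(w,(440,440),interpolation=2);t=cv2.resize(t,(360,222),interpolation=2);s=cv2.resize(vision.grab_frame('side')['img'][140:260,200:320],(360,360))[:218]
c=np.zeros((440,800,3));c[:,:440]=w;c[:222,440:]=t;c[222:,440:]=s;cv2.imwrite('pics/c4.png',np.clip(c*1.5,0,255).astype(np.uint8))"
```

```text
clock: 9.18
tcp_pos: [0.5753, 0.151, 0.2177]
orientation: [0.0, 3.141, 0.001]
contact_force: [4.6, 4.3, 0.0]
grip_width: 0.0107
gripper_force: 39.4
```

View pics/c4.png

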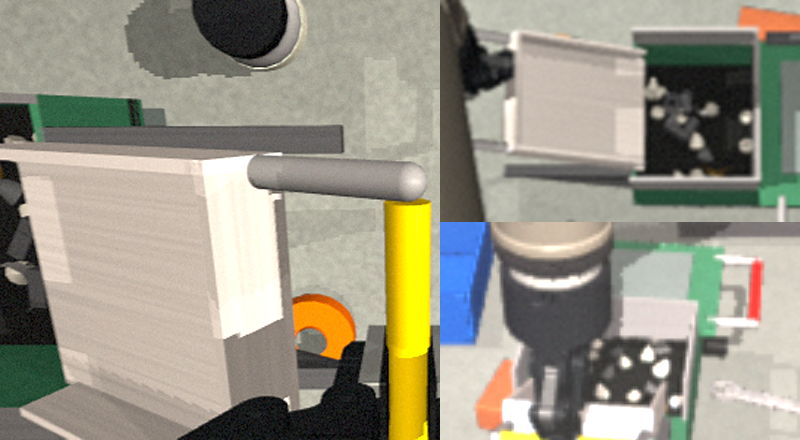

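The tray is empty, so all four parts are in the tub. Now I'll let it down flat and release the bar.

```bash
python3 -m handwheel '[{"dp":[0,0.0048,0.0083],"delta_rot":[0,0,0]},{"dp":[0,0.0092,0.0168],"delta_rot":[0,0,0]},{"dp":[0,0.0131,0.0254],"delta_rot":[0,0,0]},{"dp":[0,0.0167,0.0343],"delta_rot":[0,0,0]},{"dp":[0,0.0197,0.0433],"delta_rot":[0,0,0]},{"dp":[0,0.0223,0.0525],"delta_rot":[0,0,0]},{"dp":[0,0.0245,0.062],"delta_rot":[0,0,0]},{"dp":[0,0.0262,0.071],"delta_rot":[0,0,0]},{"dp":[0,0.0271,0.0805],"delta_rot":[0,0,0]},{"dp":[0,0.0281,0.0895],"delta_rot":[0,0,0]},{"dp":[0,0.0281,0.0895],"delta_rot":[0,0,0]},{"dp":[0,0.0281,0.0895],"delta_rot":[0,0,0]}]'; python3 -m handwheel '[{"dp":[0,0,0],"delta_rot":[0,0,0]},{"dp":[0,0,0],"delta_rot":[0,0,0]},{"dp":[0,0,0],"delta_rot":[0,0,0]},{"dp":[0,0,0],"delta_rot":[0,0,0]}]' 0.45 40;  python3 -m handwheel '[{"dp":[0,0,-0.02],"delta_rot":[0,0,0]},{"dp":[0,0,-0.05],"delta_rot":[0,0,0]},{"dp":[0,0,-0.09],"delta_rot":[0,0,0]},{"dp":[0,0,-0.13],"delta_rot":[0,0,0]},{"dp":[0,0,-0.16],"delta_rot":[0,0,0]},{"dp":[0,0,-0.16],"delta_rot":[0,0,0]}]'
python3 -c "
from h import *
o=status.get_obs(); print(o['joints'],tool(np.array([.4427,-.2305,.25])-o['tcp_pos']))"
```

```text
clock: 10.82
tcp_pos: [0.5752, 0.1785, 0.1288]
orientation: [0.001, 3.141, 0.0]
contact_force: [4.1, 2.6, 4.2]
grip_width: 0.0103
gripper_force: 39.7
clock: 11.32
tcp_pos: [0.5747, 0.1779, 0.1284]
orientation: [-0.002, -3.141, 0.001]
contact_force: [0.1, 0.3, 0.0]
grip_width: 0.0382
gripper_force: 0.0
clock: 12.08
tcp_pos: [0.5764, 0.1784, 0.2914]
orientation: [0.002, 3.137, 0.003]
contact_force: [-0.7, -1.1, -0.8]
grip_width: 0.0382
gripper_force: 0.0
[-0.57489481  0.30748806  0.21873494  1.67825948 -0.07204391  1.15873121
  1.23215557] [ 0.1334425  -0.40914402  0.03997135]
```

```bash
python3 -m handwheel '[{"dp":[0.011,-0.034,0],"delta_rot":[0,0,0.13]},{"dp":[0.022,-0.068,0],"delta_rot":[0,0,0.26]},{"dp":[0.033,-0.102,0],"delta_rot":[0,0,0.39]},{"dp":[0.044,-0.136,0],"delta_rot":[0,0,0.52]},{"dp":[0.055,-0.17,0],"delta_rot":[0,0,0.65]},{"dp":[0.067,-0.205,0],"delta_rot":[0,0,0.78]},{"dp":[0.078,-0.239,0],"delta_rot":[0,0,0.91]},{"dp":[0.089,-0.273,0.01],"delta_rot":[0,0,1.04]},{"dp":[0.1,-0.307,0.02],"delta_rot":[0,0,1.17]},{"dp":[0.111,-0.341,0.03],"delta_rot":[0,0,1.3]},{"dp":[0.122,-0.375,0.04],"delta_rot":[0,0,1.43]},{"dp":[0.133,-0.409,0.04],"delta_rot":[0,0,1.56]}]' 0.35 40; python3 -m handwheel '[{"dp":[0,0,0],"delta_rot":[0,0,0]},{"dp":[0,0,0],"delta_rot":[0,0,0]},{"dp":[0,0,0],"delta_rot":[0,0,0]}]'
python3 -c "
from h import *
o=status.get_obs(); print(o['joints'],np.round(R.from_rotvec(o['orientation']).as_matrix(),3).tolist(),o['tcp_pos'],tool(np.array([.4427,-.2305,.122])-o['tcp_pos']))
f=vision.grab_frame('wrist');cv2.imwrite('pics/w5.png',f['img']);print(proj(f,[.4427,-.2305,.135]))
for e in [-.05,.05]: print(proj(f,[.4427,-.2305+e,.135]))"
```

```text
clock: 13.58
tcp_pos: [0.4401, -0.2312, 0.247]
orientation: [-2.213, -2.226, 0.003]
contact_force: [0.7, -0.4, -0.4]
grip_width: 0.0301
gripper_force: 0.0
clock: 13.95
tcp_pos: [0.4421, -0.2294, 0.2483]
orientation: [-2.207, -2.235, -0.0]
contact_force: [-0.4, 0.5, 0.5]
grip_width: 0.0297
gripper_force: 0.0
[-0.22352917  0.18247743  0.66275433  1.98280744 -0.13179674  1.01886922
  0.51329453] [[-0.013, 1.0, -0.0], [1.0, 0.013, 0.0], [0.0, -0.0, -1.0]] [ 0.44214702 -0.22943684  0.24834829] [-0.00113303  0.0005984   0.12634747]
(np.float64(276.4470953813831), np.float64(203.87336148174703))
(np.float64(275.7143339876567), np.float64(262.42750285705245))
(np.float64(277.26242721752334), np.float64(138.72110863398342))
```

View pics/w5.png

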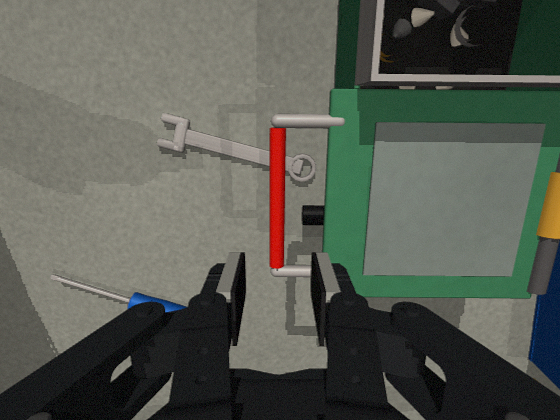

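The red bar's middle is at (277,198), within a few mm of my estimate. A black knob beside it at (312,215) could meet the inner finger, so I'll grip 20 mm to the left of it.

```bash
python3 -m handwheel '[{"dp":[0.01,0.001,0.03],"delta_rot":[0,0,0]},{"dp":[0.019,0.0015,0.06],"delta_rot":[0,0,0]},{"dp":[0.019,0.0015,0.085],"delta_rot":[0,0,0]},{"dp":[0.019,0.0015,0.105],"delta_rot":[0,0,0]},{"dp":[0.019,0.0015,0.118],"delta_rot":[0,0,0]},{"dp":[0.019,0.0015,0.126],"delta_rot":[0,0,0]},{"dp":[0.019,0.0015,0.126],"delta_rot":[0,0,0]},{"dp":[0.019,0.0015,0.126],"delta_rot":[0,0,0]}]'; python3 -m handwheel '[{"dp":[0,0,0],"delta_rot":[0,0,0]},{"dp":[0,0,0],"delta_rot":[0,0,0]},{"dp":[0,0,0],"delta_rot":[0,0,0]},{"dp":[0,0,0],"delta_rot":[0,0,0]},{"dp":[0,0,0],"delta_rot":[0,0,0]}]' 0 40
```

```text
clock: 15.0
tcp_pos: [0.4435, -0.2119, 0.1233]
orientation: [2.21, 2.232, 0.001]
contact_force: [-0.6, 0.6, 0.5]
grip_width: 0.0301
gripper_force: 0.0
clock: 15.62
tcp_pos: [0.4413, -0.2118, 0.1227]
orientation: [-2.21, -2.23, 0.002]
contact_force: [-5.6, -0.6, 3.8]
grip_width: 0.0104
gripper_force: 38.9
```

```bash
python3 -m handwheel '[{"dp":[0,0.0007,-0.0172],"delta_rot":[0,0,0]},{"dp":[0,0.0027,-0.0343],"delta_rot":[0,0,0]},{"dp":[0,0.0062,-0.0511],"delta_rot":[0,0,0]},{"dp":[0,0.0109,-0.0676],"delta_rot":[0,0,0]},{"dp":[0,0.017,-0.0837],"delta_rot":[0,0,0]},{"dp":[0,0.0243,-0.0993],"delta_rot":[0,0,0]},{"dp":[0,0.0328,-0.1142],"delta_rot":[0,0,0]},{"dp":[0,0.0426,-0.1284],"delta_rot":[0,0,0]},{"dp":[0,0.0534,-0.1418],"delta_rot":[0,0,0]},{"dp":[0,0.0622,-0.1512],"delta_rot":[0,0,0]},{"dp":[0,0.0715,-0.1601],"delta_rot":[0,0,0]},{"dp":[0,0.0779,-0.1657],"delta_rot":[0,0,0]}]'
```

```text
clock: 17.12
tcp_pos: [0.5203, -0.2115, 0.2897]
orientation: [-2.211, -2.231, 0.0]
contact_force: [-5.0, 0.4, 6.1]
grip_width: 0.0102
gripper_force: 40.3
```

```bash
python3 -m handwheel '[{"dp":[0,0.0068,-0.0054],"delta_rot":[0,0,0]},{"dp":[0,0.0137,-0.0104],"delta_rot":[0,0,0]},{"dp":[0,0.0209,-0.0152],"delta_rot":[0,0,0]},{"dp":[0,0.0246,-0.0175],"delta_rot":[0,0,0]},{"dp":[0,0.0246,-0.0175],"delta_rot":[0,0,0]},{"dp":[0,0.0246,-0.0175],"delta_rot":[0,0,0]}]'
python3 -c "
from h import *
w=vision.grab_frame('wrist')['img'];t=vision.grab_frame('top')['img'][130:250,180:400];s=vision.grab_frame('side')['img'][110:280,180:350]
c=np.zeros((600,800,3));c[:300,:400]=cv2.resize(w,(400,300));c[300:518,:400]=cv2.resize(t,(400,218));c[:400,400:]=cv2.resize(s,(400,400));cv2.imwrite('pics/c6.png',np.clip(c*1.3,0,255).astype(np.uint8))"
```

```text
clock: 17.88
tcp_pos: [0.5455, -0.2114, 0.3074]
orientation: [2.21, 2.231, 0.001]
contact_force: [-4.3, 0.5, 7.0]
grip_width: 0.0104
gripper_force: 40.4
```

View pics/c6.png

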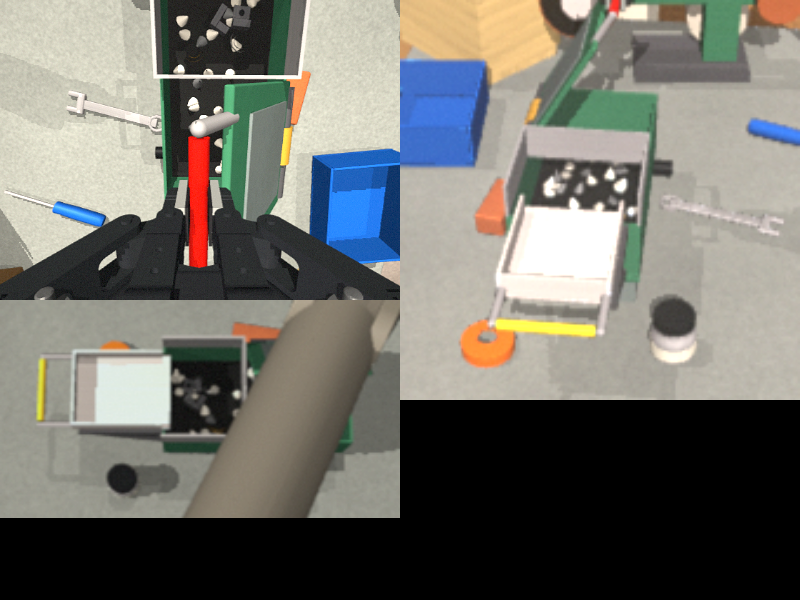

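The hatch is just past balance (about 1.03 rad) and held on the red bar, and the tray is flat. Now I'll bring it back to 0.73 rad.

```bash
python3 -m handwheel '[{"dp":[0,-0.0054,0.0035],"delta_rot":[0,0,0]},{"dp":[0,-0.0108,0.0071],"delta_rot":[0,0,0]},{"dp":[0,-0.016,0.0109],"delta_rot":[0,0,0]},{"dp":[0,-0.0211,0.0148],"delta_rot":[0,0,0]},{"dp":[0,-0.0261,0.0189],"delta_rot":[0,0,0]},{"dp":[0,-0.031,0.0231],"delta_rot":[0,0,0]},{"dp":[0,-0.0357,0.0275],"delta_rot":[0,0,0]},{"dp":[0,-0.0403,0.032],"delta_rot":[0,0,0]},{"dp":[0,-0.0441,0.0359],"delta_rot":[0,0,0]},{"dp":[0,-0.0477,0.0398],"delta_rot":[0,0,0]},{"dp":[0,-0.0477,0.0398],"delta_rot":[0,0,0]},{"dp":[0,-0.0477,0.0398],"delta_rot":[0,0,0]}]'; python3 -m handwheel '[{"dp":[0,0,0],"delta_rot":[0,0,0]},{"dp":[0,0,0],"delta_rot":[0,0,0]},{"dp":[0,0,0],"delta_rot":[0,0,0]},{"dp":[0,0,0],"delta_rot":[0,0,0]},{"dp":[0,0,0],"delta_rot":[0,0,0]},{"dp":[0,0,0],"delta_rot":[0,0,0]},{"dp":[0,0,0],"delta_rot":[0,0,0]},{"dp":[0,0,0],"delta_rot":[0,0,0]}]'
python3 -c "
from h import *
w=vision.grab_frame('wrist')['img'];c=cv2.resize(w[0:300,130:430],(600,600),interpolation=2);cv2.imwrite('pics/c7.png',np.clip(c*1.5,0,255).astype(np.uint8))
o=status.get_obs();print(np.abs(o['qvel']).max())"
```

```text
clock: 19.52
tcp_pos: [0.496, -0.2116, 0.2664]
orientation: [-2.21, -2.229, 0.002]
contact_force: [-7.4, 0.5, 5.9]
grip_width: 0.0098
gripper_force: 40.1
clock: 20.52
tcp_pos: [0.496, -0.2116, 0.2664]
orientation: [-2.21, -2.229, 0.002]
contact_force: [-8.1, 0.6, 6.3]
grip_width: 0.0104
gripper_force: 40.1
0.0031968025622933663
```

View pics/c7.png

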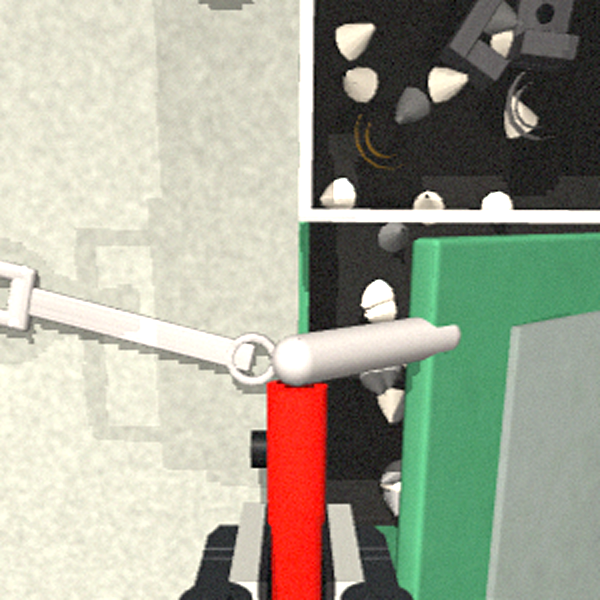

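All four parts are visible in the tub: two blocks, the brass bush and the steel bush. The red bar is gripped and still, at about 0.73 rad.

```bash
python3 -c "
from bench import r
print(r.hand_in())"
```

```text
the job is handed in; nothing more can be done
None
```

I tipped all four parts into the tub, lowered the tray flat, raised the hatch to about 1.03 rad, and handed in holding it still by the red bar at about 0.73 rad; the hand-in gave no verdict.

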